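# Rinse the stirrer and open the push-and-turn colour bottle

### The arm

A 6-joint arm with a two-finger parallel gripper is mounted at the origin on the work surface. World frame = base frame: x ahead of the robot, y to its left, z up, the work surface at z = 0. Lengths are in mm, angles in rad, forces in N, time in s.
With the tool pointing down it reaches from about 400 to 925 mm from the base axis. Payload 12.5 kg.
Tool frame: the origin (TCP) lies at the centre of the arm's flange, where the gripper is bolted on; the fingertips stand 190 mm ahead of it and the grasp point (between the pads) lies 171 mm ahead of it; z points along the fingers, y is the line along which they close (so a half turn about z gives the same grasp; the last joint's range is limited). The gripper opens to 95 mm and grips with 3 to 60 N. Pads are 20 mm wide; open, the fingers measure 119 mm over their backs; the gripper's body (75 mm by 180 mm) begins 59 mm behind the grasp point.
Start: joints at [1.096, 0.491, 1.559, -0, 1.092, -0.106], TCP at [225.287, 582.984, 404.761] pointing down, gripper open.
Joint ranges: [-3.1, 3.1], [-0.84, 2.19], [0.05, 2.79], [-1.13, 4.28], [0.06, 2.93], [-2.69, 2.69]. Speed limits (rad/s): [2.22, 2.22, 2.79, 3.14, 3.14, 3.14].

### API

Orientations are given as [roll, pitch, yaw] about the fixed x, y, z axes, in that order (R = Rz(yaw) Ry(pitch) Rx(roll)).
In Python, from cell import env, read_camera, search_frame, cut_out gives the robot as it stands. The module is installed in compiled form; this text tells all that it offers.
- The arm moves only by the tool move_arm, never from a script. Its argument "commands" is a list of rows, each a list of 3 entries, a list of its own where there are three numbers: the shift along the world's x, y, z normalised to -1 to 1, where 1 is 0.03 m, then the turn about the world's z normalised to -1 to 1, where 1 is 0.08 rad, then the opening, from -1 (shut) to 1 (fully open), so that 0 is half open. A call has 1 to 20 rows; each row shifts and turns the commanded pose from where the row before left it; what a row does not reach is not made up. A row lasts 1/12 s, in which the tool goes at most 41.7 mm and 7.16 degrees, less where a joint would pass 70% of its speed; a pose out of reach is approached as far as the arm can. A call with a number of a shift or a turn outside -1 to 1 is refused whole. A call with a gripper value outside its range is refused whole. The fingers move at their own pace and stop on an object; the grip force is fixed at half the most. Time passes only in rows, so rows that do not move let the fingers close. It gives the time, the measured TCP pose, the force, the opening and the grip force at its end, in the units of the state.
- env.state(): the state, without advancing time (a new reading comes with each control period).
- read_camera(name): name is "side" or "top"; returns a dict with "image" (420x560x3 uint8, red, green, blue), "fx", "fy", "cx", "cy" (pixels), "D" ([k1, k2, p1, p2, k3] as OpenCV has them; the pictures are not rectified), "rvec" (rotation vector, rad) and "tvec" (3), from world to camera coordinates, as OpenCV has them. Camera axes: x right, y down, z forward; pixel columns grow to the right and rows downward; lengths in mm; the calibration is good to about 2 mm. A picture is of the moment at which its call begins. There is no depth.
- env.job_done(): hands the job in; it is judged then, once.
Trained networks look in a picture, given as the dict that the camera call returned (one of the last four; its "shot" number tells which), for a name from the list of things; names that differ only in an ending like _2 or _b are one class to them, and where a whole thing is asked for, a point or a joint stands for the part that bears it (a point fixed in the world has none). Each returns a list of dicts, best first, with "confidence" (0 to 1); they miss things now and then, are a little off and sometimes report something else, mostly with a low value. They report only what shows in the picture. A call takes as long as a camera call. They do not tell look-alikes from the thing itself.
- search_frame(thing, picture): "at" ([column, row] in pixels, amid what is visible of it).
- cut_out(thing, picture): "region" (420x560 bool, what is visible of it) and "at" ([column, row] in pixels, amid what is visible of it).
The state is a dict: "t": time; "joints": joint angles; "qvel": joint speeds; "tau": joint torques, N m; "eef_pos": TCP position; "tcp_rot": TCP orientation; "ft_force": force on the tool from outside, world axes, zero at the start; "moment": the same for the moment, N m; "opening": opening from 0.0 (shut) to 1.0 (fully open); "grip_force": force on a finger pad.
Only numpy, scipy, OpenCV 4.12 (cv2) and the standard library are available. Lean on these libraries where they do the work, as an engineer would, in place of code of your own. Each camera call takes 0.05 s, during which the arm holds its last target. There are 200 camera calls.

### The job

Get ready for the next colour: lift the hanging stirrer by its wooden handle, dip its ball end well down inside the steel rinse cup, and hang it back upright in its fork stand. Then open the short bottle's safety cap: press the cap down, keep it pressed while you twist it counter-clockwise until it is free, and lift it off. Finish still holding the cap in the gripper, level, still and about 10 cm straight above the bottle; do not let go of it, and do not knock over or shove the cup or anything else on the bench.

Things in the scene. Friction and masses are not known exactly. Their poses are not given: they have to be found in the camera images.
- stirrer_grip (a point): Stirrer, 165 mm long, 80 g, upright: wooden handle 16 mm in diameter, 64 mm long; below it a steel collar 36 mm in diameter, 6 mm thick; a 6 mm rod; a 14 mm ball at the foot. This point: on the axis, half-way along the handle; z up along the stirrer. Handle top 30 mm above it, collar's underside 40 mm below, ball's lowest point 135 mm below.
- stirrer_tip (a point): The lowest point of the stirrer's ball end, on its axis.
- stirrer_collar (a point): Centre of the underside of the stirrer's collar; at the start it lies at fork_slot.
- fork_slot (a point): Fixed steel fork stand: foot 90 mm in diameter, level fork plate 6 mm thick, its top 121 mm above the bench. Slot 21 mm wide, open to this frame's -x, closed 20 mm behind. This point: on the plate's top, mid-slot, where the collar rests. The stirrer lifts out straight up (ball and rod pass through the slot) and is hung back by lowering it here till the collar rests.
- cup_rim (a point): Steel rinse cup, round, open, empty, loose on the bench: 72 mm in diameter at the rim, wall 3 mm, 65 mm high, narrowing a little to its foot, 200 g. This point is the centre of the mouth at rim height (65 mm above the bench); the inner floor is about 60 mm below it.
- cap_center (a point): White ribbed safety cap on the short bottle, round, 44 mm in diameter, 28 mm high, 30 g. This point is its centre, half-way up; z is its axis, up. Closed, its lower edge is 120 mm and its top 148 mm above the bench. It is gripped across its diameter from above, in any direction. Unpressed it can be neither turned nor lifted.
- bottle_mouth (a point): Short, wide amber bottle, 66 mm in diameter, in a round steel holder 90 mm in diameter fixed to the bench; shoulder slopes in from 88 to 107 mm high, then a thin neck. This point: on the axis at the neck's top, inside the cap, 136 mm above the bench, 2 mm above cap_center while closed; fixed.
- plunger (a joint): Spring under the cap: 0 = up, grows (m) as the cap is pressed, 0.008 = bottom. Takes 8 N to start, 1 N more per mm. Pressed at least 4 mm (best 5 to 6) and kept so, the cap turns counter-clockwise seen from above; a turn of 65 degrees (48 to 84) frees it, a stop ends it at about 87. Then it lifts straight off.
- cutter: Bystander: round aluminium pastry cutter, 52 mm in diameter, 28 mm high; origin under its centre. Leave alone.
- pinch_bowl: Bystander: small white bowl, 60 mm in diameter, 26 mm high; origin under its centre. Leave alone.
- tall_bottle: Bystander: slim tall amber bottle with a plain black cap, 48 mm in diameter, 165 mm high; origin under its centre. Leave alone.
- jar: Bystander: glass jar with a steel lid, 72 mm in diameter, 85 mm high; origin under its centre. Leave alone.
- spatula: Bystander: spatula lying on the bench near the robot, handle to its -x. Leave alone.
- scraper: Bystander: bench scraper lying on the bench near the robot, blade 75 x 110 mm, wooden handle 18 mm thick. Leave alone.
There are look-alikes about, which are no part of the job. What is shaped like the part that bears fork_slot but purple is not meant.

How it is judged:
By the outcome, as a careful person would: the job done as asked, in the order asked, and still so for the second after the job is handed in, while the arm keeps its last pose, push and grip.
It also fails if it takes over 69 s, if anything falls off the work surface, if the arm or the gripper's body presses on something with over 40 N, if the wrist force passes 120 N, or if a joint passes its speed limit or range.

## Working session

There is one attempt and no reset: what is moved stays moved. The work goes in short steps, Python scripts to look and compute and a tool call to move; the robot and the scene stay as the last step left them, time stands still between calls to the robot, and variables do not carry over. Pictures are saved under pics/ and viewed, at most 10 in all, crops included, and the job is handed in when it is done.

Besides the shell and the picture viewer there is one more tool, called after "Emit:" as name(argument=value, ...), one argument or row to a line, values as JSON. move_arm: Moves the arm, as the interface text tells. Its arguments: {"type":"object","properties":{"commands":{"type":"array","items":{"type":"array"}}},"required":["commands"]}

```bash
mkdir -p pics; cat > h.py <<'E'
import numpy as np, cv2
from cell import env, read_camera, search_frame, cut_out
def K(p): return np.array([[p["fx"],0,p["cx"]],[0,p["fy"],p["cy"]],[0,0,1.]])
def ray(p,uv):
    n=cv2.undistortPoints(np.array([[uv]],float),K(p),np.array(p["D"],float))[0,0]
    R=cv2.Rodrigues(np.array(p["rvec"],float))[0]; t=np.array(p["tvec"],float).ravel()
    return -R.T@t, R.T@np.array([n[0],n[1],1.])
def atz(p,uv,z):
    c,d=ray(p,uv); return (c+d*(z-c[2])/d[2])
def proj(p,X):
    return cv2.projectPoints(np.array(X,float).reshape(-1,1,3),np.array(p["rvec"],float),np.array(p["tvec"],float),K(p),np.array(p["D"],float))[0].reshape(-1,2)
def save(p,name,box=None,s=1):
    im=p["image"][:,:,::-1]
    if box: im=im[box[1]:box[3],box[0]:box[2]]
    cv2.imwrite("pics/"+name,cv2.resize(im,None,fx=s,fy=s,interpolation=cv2.INTER_CUBIC))
E
python3 - <<'E'
from h import *
print(env.state())
for n in("top","side"):
    p=read_camera(n); save(p,n+"0.png",s=1.4)
    c,d=ray(p,(280,210)); print(n,c,d)
    for th in("stirrer_grip","fork_slot","cup_rim","cap_center","bottle_mouth","tall_bottle","jar","cutter","pinch_bowl","stirrer_collar","stirrer_tip"):
        print(th,[(np.round(r["at"],1).tolist(),round(r["confidence"],2)) for r in search_frame(th,p)][:4])
E
```

```text
{'t': 0.0, 'joints': array([ 1.09635882e+00,  4.91573824e-01,  1.55948683e+00,  1.25258010e-05,
        1.09168391e+00, -1.05585240e-01]), 'qvel': array([ 0.00013322, -0.0003412 ,  0.000737  ,  0.00126581, -0.00033318,
        0.00044329]), 'tau': array([-2.19245463e-03, -6.12660527e+01, -2.58163762e+01,  6.91532576e-02,
        4.83036088e-02, -1.35918576e-04]), 'eef_pos': array([225.29159775, 582.93951146, 404.13988771]), 'tcp_rot': array([-3.14044833e+00, -1.32445541e-04,  2.77273453e+00]), 'ft_force': array([-0.09419388,  0.28034857, -1.13752941]), 'moment': array([ 0.02438447, -0.04630653, -0.0692823 ]), 'grip_force': 0.0, 'opening': 0.9999983712774119}
top [ 412.76272192  -86.7812578  1040.39076831] [ 0.13525391  0.03306722 -0.99033814]
stirrer_grip [([404.2, 185.3], 0.59)]
fork_slot [([405.1, 327.7], 0.85), ([455.2, 166.8], 0.78), ([327.5, 169.5], 0.78), ([390.3, 188.8], 0.63)]
cup_rim [([139.0, 202.8], 0.69)]
cap_center [([243.9, 239.0], 0.77)]
bottle_mouth [([254.2, 243.9], 0.63)]
tall_bottle [([216.2, 130.6], 0.9)]
jar [([290.8, 111.1], 0.93)]
cutter [([215.2, 197.8], 0.71)]
pinch_bowl [([316.5, 250.2], 0.65)]
stirrer_collar [([401.5, 181.2], 0.68), ([317.7, 252.2], 0.55)]
stirrer_tip [([404.7, 185.5], 0.63)]
side [  453.49258459 -1088.23410362   729.53875956] [ 0.062279    0.84745751 -0.52725958]
stirrer_grip [([317.6, 258.5], 0.79), ([230.6, 294.7], 0.69)]
fork_slot [([322.9, 299.6], 0.87), ([337.6, 226.9], 0.87), ([163.9, 299.5], 0.78), ([352.6, 349.6], 0.56)]
cup_rim [([284.5, 168.7], 0.85)]
cap_center [([251.5, 178.0], 0.52)]
bottle_mouth [([254.3, 214.3], 0.88)]
tall_bottle [([356.3, 187.5], 0.78)]
jar [([381.7, 230.6], 0.88)]
cutter [([296.9, 198.6], 0.65), ([209.0, 190.2], 0.25)]
pinch_bowl [([253.4, 253.3], 0.79)]
stirrer_collar [([321.6, 259.7], 0.97)]
stirrer_tip [([318.8, 260.8], 0.93), ([253.8, 213.7], 0.52)]
```

View pics/top0.png

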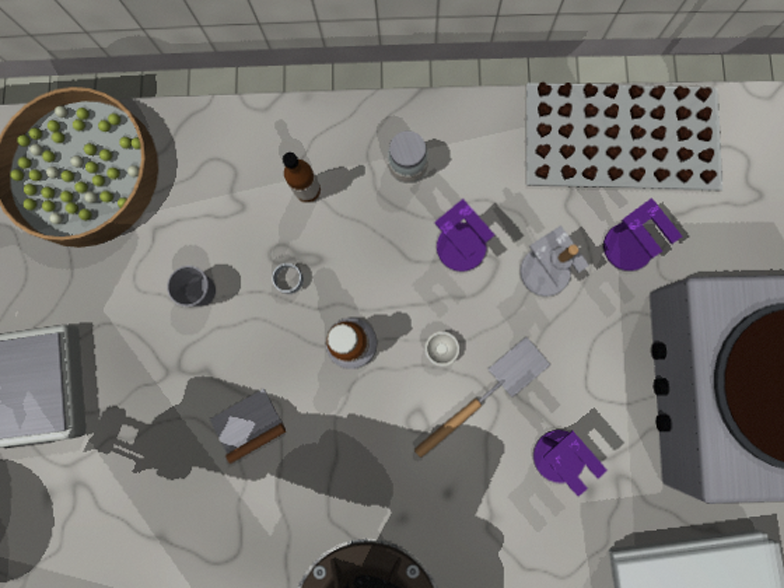

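View pics/side0.png

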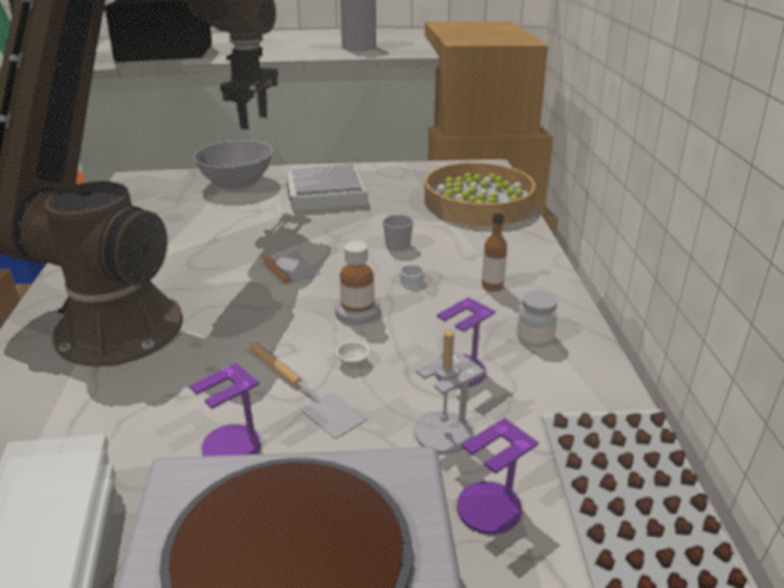

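The side view shows the steel fork with the stirrer at about (318,275) px, and the top view shows it at (395,185). The purple forks at (328,170), (455,167) and (405,328) in the top view are look-alikes, so I mean the grey one with the stirrer in it. The cup is at (135,205) and the white-capped bottle at (247,243), both in the top view. Next is an enlarged crop to confirm these.

```bash
python3 - <<'E'
from h import *
T=read_camera("top"); S=read_camera("side")
def crop(p,x,y): return cv2.resize(p["image"][y:y+70,x:x+90,::-1],(400,300),interpolation=cv2.INTER_CUBIC)
m=np.vstack([np.hstack([crop(T,360,145),crop(S,285,230)]),np.hstack([crop(T,210,205),crop(T,95,170)])])
cv2.imwrite("pics/m.png",m)
def tri(a,b):
    (c1,d1),(c2,d2)=a,b; A=np.array([d1,-d2]).T; s=np.linalg.lstsq(A,c2-c1,rcond=None)[0]
    q1=c1+d1*s[0];q2=c2+d2*s[1]; return np.round((q1+q2)/2,1),round(np.linalg.norm(q1-q2),1)
for th in("stirrer_grip","fork_slot","cup_rim","cap_center","bottle_mouth"):
  for p,n in((T,"T"),(S,"S")):
    for r in cut_out(th,p)[:4]:
        ys,xs=np.nonzero(r["region"]); 
        print(th,n,round(r["confidence"],2),np.round(r["at"],1),xs.min(),xs.max(),ys.min(),ys.max(),len(xs))
E
```

```text
stirrer_grip T 0.55 [403.2 186. ] 393 412 175 192 250
stirrer_grip T 0.45 [390.6 188.5] 372 419 162 211 1188
stirrer_grip S 0.72 [285.2 166. ] 274 295 153 179 499
stirrer_grip S 0.67 [316.  259.7] 311 327 236 301 428
fork_slot T 0.91 [392.9 191.2] 372 419 162 211 1218
fork_slot T 0.66 [331.  168.9] 311 352 144 194 1477
fork_slot T 0.63 [455.3 167.9] 431 486 142 193 1572
fork_slot T 0.59 [403.3 327.3] 381 431 307 353 1401
fork_slot S 0.82 [336.6 226.7] 313 353 213 275 672
fork_slot S 0.76 [164.8 301.4] 137 185 260 325 1678
fork_slot S 0.57 [323.3 297.8] 297 345 251 324 1558
fork_slot S 0.57 [353.  350.3] 326 384 299 381 2605
cup_rim T 0.67 [135.8 203.1] 120 153 190 218 757
cup_rim S 0.63 [285.7 166.3] 274 295 153 180 534
cap_center T 0.68 [247.1 240.6] 234 255 231 251 359
cap_center T 0.59 [201.3 193.7] 195 216 189 207 94
cap_center S 0.48 [252.  181.4] 246 262 172 188 249
bottle_mouth T 0.67 [258.2 249.2] 233 268 228 262 617
bottle_mouth T 0.54 [316.9 248.6] 304 328 237 260 459
bottle_mouth S 0.91 [251.8 213.3] 239 271 189 232 1100
```

View pics/m.png

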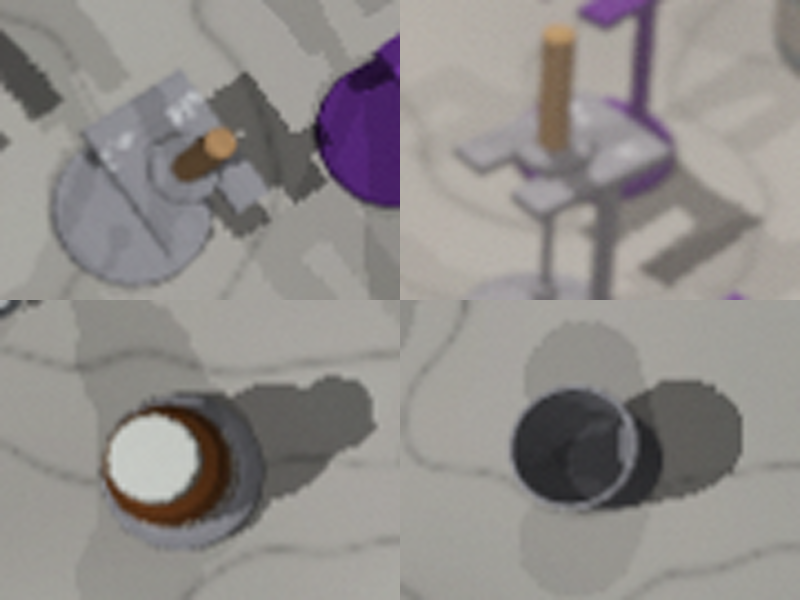

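The crop confirms the target. The grey fork's slot opens towards the lower right and holds the wooden handle; its handle top is at about (409,178) px in the top view and (320,237) in the side view. The white cap is at (244,241) and the cup mouth at (134,204) in the top view.

```bash
python3 - <<'E'
from h import *
T=read_camera("top"); S=read_camera("side")
P=lambda *a:np.round(atz(*a),1)
print("handletop T",P(T,(409.1,177.7),191),"S",P(S,(320.4,237.5),191))
print("collar T",P(T,(401.7,183.6),127))
print("cup",P(T,(133.8,204.1),65)); print("cap",P(T,(244,241.5),148))
for n,uv,z in(("tall",(209,114),165),("jar",(291,104),85),("bowl",(316,249),26),("cutter",(205,198),28)): print(n,P(T,uv,z))
# refine cup/cap by segmentation in side view
print("cap S top", P(S,(253.5,176),148),"cupS",P(S,(284,158),65))
print("fork prongs",[P(T,(360+u/4.444-.4,145+v/4.286-.4),121) for u,v in((262,190),(237,220),(180,72),(85,138))])
print("fork plate", P(T,(456,155),121),"foot",P(T,(360+132/4.444,145+220/4.286),5))
E
```

```text
handletop T [ 590.5 -327.5  191. ] S [ 588.1 -329.6  191. ]
collar T [ 590.9 -328.4  127. ]
cup [568.1 297.7  65. ]
cap [468.   21.7 148. ]
tall [749.8  95.7 165. ]
jar [799.8 -85.7  85. ]
bowl [ 453.8 -138.7   26. ]
cutter [585.2 132.8  28. ]
cap S top [465.9  18.1 148. ] cupS [567.6 291.9  65. ]
fork prongs [array([ 579.1, -367. ,  121. ]), array([ 563.5, -353.5,  121. ]), array([ 643.1, -329.3,  121. ]), array([ 608.7, -279.3,  121. ])]
fork plate [ 655.2 -456.8  121. ] foot [ 582.8 -328.7    5. ]
```

Emit:
move_arm(
  commands=[
    [[0.8,-0.9,0],0,0.4],
    [[0.8,-0.9,0],0,0.4],
    [[0.8,-0.9,0],0,0.4],
    [[0.8,-0.9,0],0,0.4],
    [[0.8,-0.9,0],0,0.4],
    [[0.8,-0.9,0],0,0.4],
    [[0.8,-0.9,0],0,0.4],
    [[0.8,-0.9,0],0,0.4],
    [[0.8,-0.9,0],0,0.4],
    [[0.8,-0.9,0],0,0.4],
    [[0.8,-0.9,0],0,0.4],
    [[0.8,-0.9,0],0,0.4],
    [[0.8,-0.9,0],0,0.4],
    [[0.8,-0.9,0],0,0.4],
    [[0.16,-1,0],0,0.4],
    [[0.16,-1,0],0,0.4],
    [[0.16,-1,0],0,0.4],
    [[0.16,-1,0],0,0.4],
    [[0.16,-1,0],0,0.4],
    [[0.16,-1,0],0,0.4],
  ],
)

```text
t: 3.57
eef_pos: [590.1, 23.5, 404.9]
tcp_rot: [3.141, 0.0, 2.773]
ft_force: [0.6, -0.7, -0.3]
opening: 0.701
grip_force: 0.0
```

Emit:
move_arm(
  commands=[
    [[0,-1,0],0,0.4],
    [[0,-1,0],0,0.4],
    [[0,-1,0],0,0.4],
    [[0,-1,0],0,0.4],
    [[0,-1,0],0,0.4],
    [[0,-1,0],0,0.4],
    [[0,-1,0],0,0.4],
    [[0,-1,0],0,0.4],
    [[0,-1,0],0,0.4],
    [[0,-1,0],0,0.4],
    [[0,-0.8,0],0,0.4],
    [[0,0,0],0,0.4],
    [[0,0,0],0,0.4],
    [[0,0,0],0,0.4],
  ],
)

```text
t: 4.73
eef_pos: [590.0, -298.5, 404.6]
tcp_rot: [3.141, -0.0, 2.773]
ft_force: [0.2, -0.3, 0.3]
opening: 0.7
grip_force: 0.0
```

Emit:
move_arm(
  commands=[
    [[0,-0.5,0],0,0.4],
    [[0,-0.5,0],0,0.4],
    [[0,0,0],0,0.4],
    [[0,0,-0.6],0,0.4],
    [[0,0,-0.6],0,0.4],
    [[0,0,-0.5],0,0.4],
    [[0,0,-0.4],0,0.4],
    [[0,0,-0.2],0,0.4],
    [[0,0,0],0,0.4],
    [[0,0,0],0,0.4],
  ],
)

```text
t: 5.57
eef_pos: [590.3, -329.1, 336.1]
tcp_rot: [3.142, 0.0, 2.773]
ft_force: [-1.1, 1.0, 0.7]
opening: 0.704
grip_force: 0.0
```

```bash
python3 - <<'E'
from h import *
S=read_camera("side"); save(S,"s1.png",(270,200,400,300),5)
s=env.state(); e=s["eef_pos"]; print(e, proj(S,[e+[0,0,-171],[590,-328.5,191]]))
E
```

```text
[ 590.27923274 -329.102269    336.57251775] [[320.85932954 247.85162905]
 [321.2747537  237.13956036]]
```

View pics/s1.png

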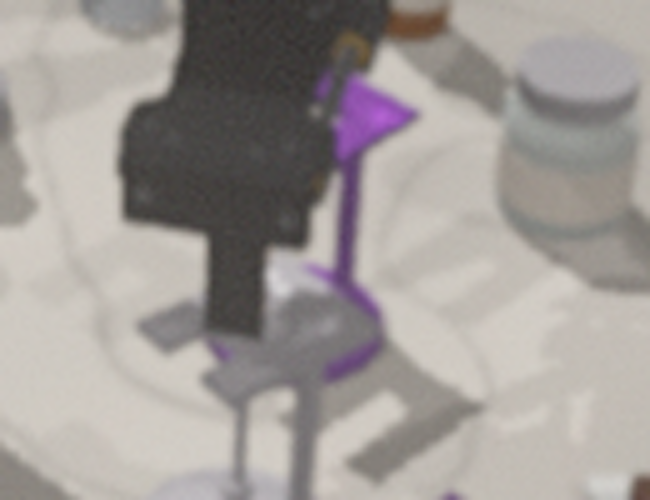

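The view shows the near finger in front of the handle and directly above the rod at about (318,285) px, clear of the plate. Closing the gripper now, then lifting.

Emit:
move_arm(
  commands=[
    [[0,0,0],0,-1],
    [[0,0,0],0,-1],
    [[0,0,0],0,-1],
    [[0,0,0],0,-1],
    [[0,0,0],0,-1],
    [[0,0,0],0,-1],
    [[0,0,0],0,-1],
    [[0,0,0],0,-1],
    [[0,0,0],0,-1],
    [[0,0,0],0,-1],
  ],
)

```text
t: 6.45
eef_pos: [590.1, -329.0, 335.7]
tcp_rot: [3.141, -0.0, 2.773]
ft_force: [0.3, -0.3, -0.1]
opening: 0.163
grip_force: 30.0
```

Emit:
move_arm(
  commands=[
    [[0,0,0.3],0,-1],
    [[0,0,0.5],0,-1],
    [[0,0,0.6],0,-1],
    [[0,0,0.6],0,-1],
    [[0,0,0.6],0,-1],
    [[0,0,0.6],0,-1],
    [[0,0,0.6],0,-1],
    [[0,0,0.4],0,-1],
    [[0,0,0.2],0,-1],
    [[0,0,0],0,-1],
    [[0,0,0],0,-1],
    [[0,0,0],0,-1],
  ],
)

```text
t: 7.45
eef_pos: [590.0, -329.0, 466.8]
tcp_rot: [3.141, -0.001, 2.773]
ft_force: [0.1, 0.9, -0.7]
opening: 0.165
grip_force: 30.0
```

```bash
python3 - <<'E'
from h import *
S=read_camera("side"); save(S,"s2.png",(230,150,390,270),5)
s=env.state(); e=s["eef_pos"]; print(e, s["ft_force"],proj(S,[e+[0,0,-3.7-171-135]]))
E
```

```text
[ 590.07879235 -329.03657342  466.7368453 ] [-0.03553642  0.21328898 -0.6448096 ] [[320.55517682 251.306073  ]]
```

View pics/s2.png

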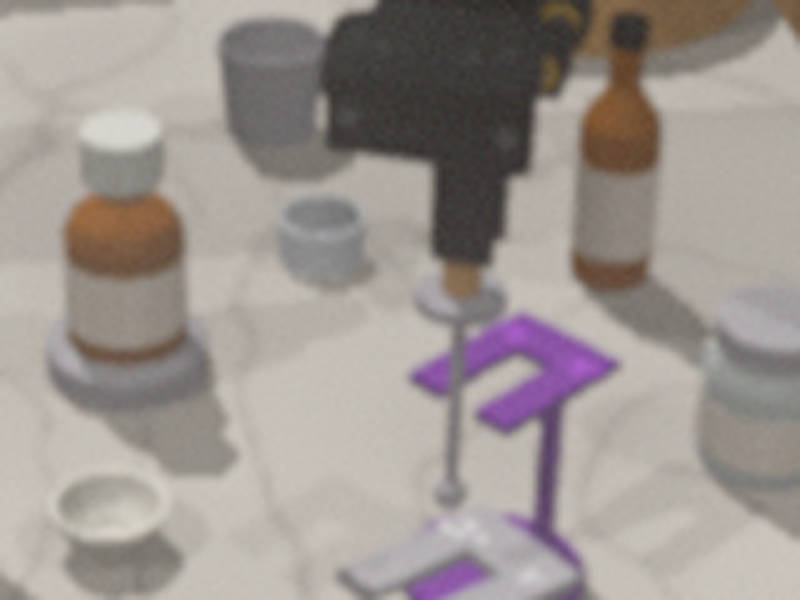

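The lifted stirrer hangs vertical. Its ball is at (320,251) px, as predicted, and the fork's slot is now empty and visible. Carrying it to the cup.

Emit:
move_arm(
  commands=[
    [[0,0.4,0],0,-1],
    [[0,0.8,0],0,-1],
    [[0,1,0],0,-1],
    [[0,1,0],0,-1],
    [[0,1,0],0,-1],
    [[0,1,0],0,-1],
    [[0,1,0],0,-1],
    [[-0.1,1,0],0,-1],
    [[-0.1,1,0],0,-1],
    [[-0.1,1,0],0,-1],
    [[-0.1,1,0],0,-1],
    [[-0.1,1,0],0,-1],
    [[-0.1,1,0],0,-1],
    [[-0.1,1,0],0,-1],
    [[0,1,0],0,-1],
    [[0,1,0],0,-1],
    [[0,1,0],0,-1],
    [[0,1,0],0,-1],
    [[0,1,0],0,-1],
    [[0,1,0],0,-1],
  ],
)

```text
t: 9.17
eef_pos: [568.2, 249.0, 467.4]
tcp_rot: [-3.141, -0.001, 2.773]
ft_force: [-0.3, 0.1, -0.8]
opening: 0.164
grip_force: 30.0
```

Emit:
move_arm(
  commands=[
    [[0,0.9,0],0,-1],
    [[0,0.6,0],0,-1],
    [[0,0.15,0],0,-1],
    [[0,0,0],0,-1],
    [[0,0,0],0,-1],
    [[0,0,0],0,-1],
  ],
)

```text
t: 9.67
eef_pos: [569.0, 295.6, 467.7]
tcp_rot: [-3.141, -0.0, 2.772]
ft_force: [0.1, -0.3, -0.7]
opening: 0.163
grip_force: 30.0
```

```bash
python3 - <<'E'
from h import *
S=read_camera("side"); save(S,"s3.png",(220,80,340,190),5)
s=env.state(); e=s["eef_pos"]; print(e, proj(S,[e+[0,0,-3.7-171-135],[568,297,65],[568,292,65]]))
E
```

```text
[569.15134975 295.50225337 467.7904946 ] [[284.55465574 130.30377162]
 [284.00546459 157.29789987]
 [284.13141413 157.97564748]]
```

View pics/s3.png

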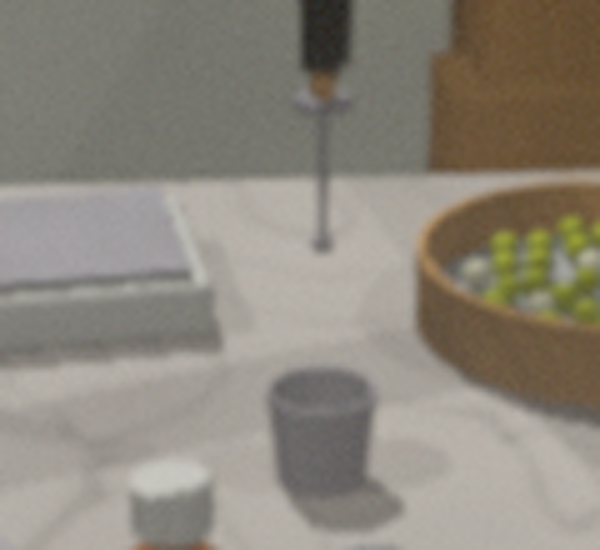

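The ball at (284,130) px sits directly above the cup mouth at (284,158). Dipping now.

Emit:
move_arm(
  commands=[
    [[0,0,-0.4],0,-1],
    [[0,0,-0.6],0,-1],
    [[0,0,-0.6],0,-1],
    [[0,0,-0.6],0,-1],
    [[0,0,-0.6],0,-1],
    [[0,0,-0.6],0,-1],
    [[0,0,-0.6],0,-1],
    [[0,0,-0.4],0,-1],
    [[0,0,-0.3],0,-1],
    [[0,0,0],0,-1],
    [[0,0,0],0,-1],
    [[0,0,0],0,-1],
    [[0,0,0],0,-1],
    [[0,0,0],0,-1],
    [[0,0,0],0,-1],
  ],
)

```text
t: 10.97
eef_pos: [569.1, 296.5, 327.4]
tcp_rot: [3.141, 0.001, 2.773]
ft_force: [-0.0, 0.2, -0.5]
opening: 0.164
grip_force: 30.0
```

Emit:
move_arm(
  commands=[
    [[0,0,0],0,-1],
    [[0,0,0],0,-1],
    [[0,0,0],0,-1],
    [[0,0,0],0,-1],
    [[0,0,0.4],0,-1],
    [[0,0,0.6],0,-1],
    [[0,0,0.6],0,-1],
    [[0,0,0.6],0,-1],
    [[0,0,0.6],0,-1],
    [[0,0,0.6],0,-1],
    [[0,0,0.6],0,-1],
    [[0,0,0.4],0,-1],
    [[0,0,0.3],0,-1],
    [[0,0,0],0,-1],
    [[0,-0.4,0],0,-1],
    [[0,-0.8,0],0,-1],
    [[0,-1,0],0,-1],
    [[0,-1,0],0,-1],
    [[0,-1,0],0,-1],
    [[0,-1,0],0,-1],
  ],
)

```text
t: 12.63
eef_pos: [568.6, 138.5, 466.7]
tcp_rot: [-3.141, -0.002, 2.773]
ft_force: [0.1, -0.4, -0.6]
opening: 0.165
grip_force: 30.0
```

Emit:
move_arm(
  commands=[
    [[0.1,-1,0],0,-1],
    [[0.1,-1,0],0,-1],
    [[0.1,-1,0],0,-1],
    [[0.1,-1,0],0,-1],
    [[0.1,-1,0],0,-1],
    [[0.1,-1,0],0,-1],
    [[0.1,-1,0],0,-1],
    [[0,-1,0],0,-1],
    [[0,-1,0],0,-1],
    [[0,-1,0],0,-1],
    [[0,-1,0],0,-1],
    [[0,-1,0],0,-1],
    [[0,-1,0],0,-1],
    [[0,-0.9,0],0,-1],
    [[0,-0.6,0],0,-1],
    [[0,-0.2,0],0,-1],
    [[0,0,0],0,-1],
    [[0,0,0],0,-1],
    [[0,0,0],0,-1],
  ],
)

```text
t: 14.22
eef_pos: [590.2, -299.2, 467.8]
tcp_rot: [3.141, -0.0, 2.774]
ft_force: [-0.6, 0.8, 0.1]
opening: 0.161
grip_force: 30.0
```

Emit:
move_arm(
  commands=[
    [[0,-0.4,0],0,-1],
    [[0,-0.4,0],0,-1],
    [[0,-0.2,0],0,-1],
    [[0,0,0],0,-1],
    [[0,0,0],0,-1],
    [[0,0,0],0,-1],
  ],
)

```text
t: 14.72
eef_pos: [590.0, -330.5, 467.6]
tcp_rot: [3.141, -0.0, 2.773]
ft_force: [0.3, 0.8, -1.7]
opening: 0.162
grip_force: 30.0
```

```bash
python3 - <<'E'
from h import *
S=read_camera("side"); save(S,"s4.png",(280,190,380,290),6)
s=env.state(); e=s["eef_pos"]; print(e, proj(S,[e+[0,0,-3.7-171-135],[590,-329,121]]))
E
```

```text
[ 590.08230154 -330.33459072  467.70578118] [[320.67335311 251.30463925]
 [319.68909729 265.57414128]]
```

View pics/s4.png

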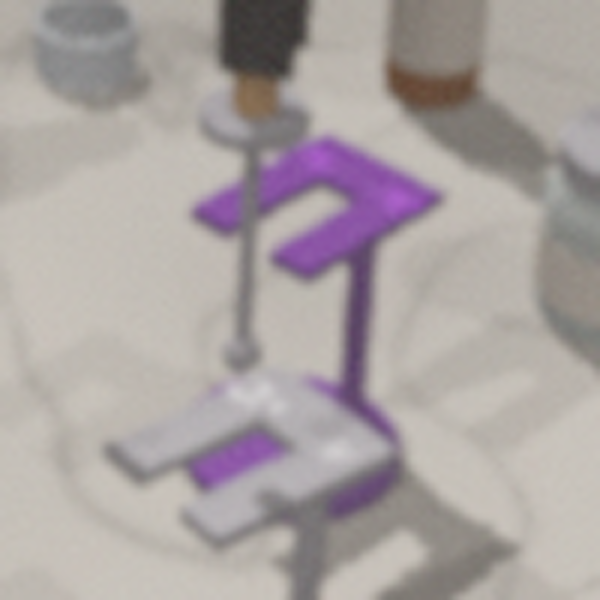

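The empty slot's middle is at about (320,266) px, directly under the hanging ball at (320,249). Lowering.

Emit:
move_arm(
  commands=[
    [[0,0.05,0],0,-1],
    [[0,0,-0.4],0,-1],
    [[0,0,-0.6],0,-1],
    [[0,0,-0.6],0,-1],
    [[0,0,-0.6],0,-1],
    [[0,0,-0.6],0,-1],
    [[0,0,-0.6],0,-1],
    [[0,0,-0.4],0,-1],
    [[0,0,-0.3],0,-1],
    [[0,0,-0.2],0,-1],
    [[0,0,-0.05],0,-1],
    [[0,0,0],0,-1],
    [[0,0,0],0,-1],
  ],
)

```text
t: 15.85
eef_pos: [590.2, -329.1, 338.1]
tcp_rot: [-3.141, 0.001, 2.773]
ft_force: [-0.5, -0.0, 0.2]
opening: 0.161
grip_force: 30.0
```

Still no contact, with about 2 mm to go.

Emit:
move_arm(
  commands=[
    [[0,0,-0.04],0,-1],
    [[0,0,-0.03],0,-1],
    [[0,0,0],0,-1],
    [[0,0,0],0,-1],
    [[0,0,0],0,-1],
  ],
)

```text
t: 16.27
eef_pos: [590.1, -329.1, 335.7]
tcp_rot: [-3.141, 0.001, 2.773]
ft_force: [-0.3, 0.6, 3.8]
opening: 0.163
grip_force: 30.0
```

Contact at 3.8 N. Releasing and rising.

Emit:
move_arm(
  commands=[
    [[0,0,0],0,0.2],
    [[0,0,0],0,0.2],
    [[0,0,0],0,0.2],
    [[0,0,0],0,0.2],
    [[0,0,0],0,0.2],
    [[0,0,0],0,0.2],
    [[0,0,0.3],0,0.2],
    [[0,0,0.5],0,0.2],
    [[0,0,0.8],0,0.2],
    [[0,0,1],0,0.5],
    [[0,0,0.7],0,1],
    [[0,0.5,0],0,1],
    [[-0.2,1,0],0,1],
    [[-0.4,1,0],0,1],
    [[-0.4,1,0],0,1],
    [[-0.4,1,0],0,1],
    [[-0.4,1,0],0,1],
    [[-0.4,1,0],0,1],
    [[-0.4,1,0],0,1],
  ],
)

```text
t: 17.85
eef_pos: [510.9, -102.3, 434.2]
tcp_rot: [3.141, -0.0, 2.773]
ft_force: [0.1, 0.7, 1.0]
opening: 1.002
grip_force: 0.0
```

```bash
python3 - <<'E'
from h import *
S=read_camera("side"); T=read_camera("top")
a=cv2.resize(S["image"][215:315,270:370,::-1],(400,400),interpolation=cv2.INTER_CUBIC)
b=cv2.resize(T["image"][140:240,350:450,::-1],(400,400),interpolation=cv2.INTER_CUBIC)
cv2.imwrite("pics/s5.png",np.hstack([a,b]))
print(env.state()["eef_pos"],env.state()["joints"])
# cap fit from first side crop & top
for p,z in((S,148),): 
    for r in cut_out("cap_center",p)[:2]:
        ys,xs=np.nonzero(r["region"]); print(r["confidence"],r["at"],xs.min(),xs.max(),ys.min(),ys.max())
print(proj(S,[[468,21,148],[468,21,134],[468,21,120]]))
E
```

```text
[ 510.28351644 -100.48023622  434.56168154] [-3.21573963e-01  3.09935963e-01  1.77369752e+00  7.12599577e-04
  1.05880440e+00 -1.52678517e+00]
0.78 [254.6, 178.0] 246 262 173 188
0.63 [230.8, 294.8] 179 260 244 312
[[254.29077251 175.44954809]
 [254.43294039 180.19974719]
 [254.57418059 184.8971837 ]]
```

View pics/s5.png

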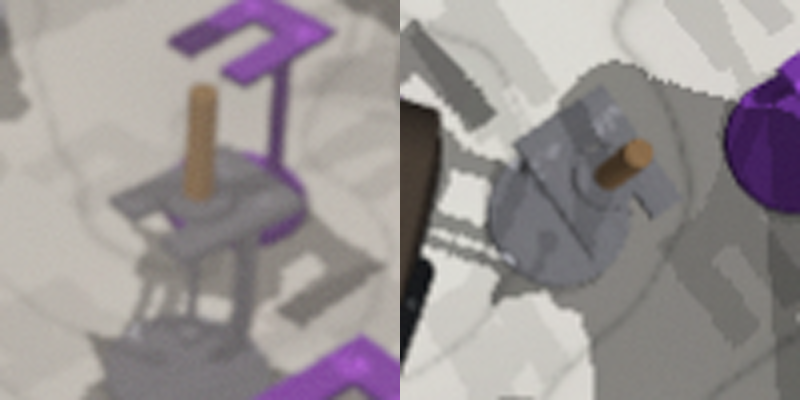

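The stirrer is hanging upright again: the collar rests on the grey plate, and the handle runs from (320,237) to (320,263) px in the side view. Next I move over the cap at about (468, 21) mm. On the way I turn the wrist clockwise so there is room for the twist.

Emit:
move_arm(
  commands=[
    [[-0.15,0.4,0],-1,1],
    [[-0.15,0.4,0],-1,1],
    [[-0.15,0.4,0],-1,1],
    [[-0.15,0.4,0],-1,1],
    [[-0.15,0.4,0],-1,1],
    [[-0.15,0.4,0],-1,1],
    [[-0.15,0.4,0],-1,1],
    [[-0.15,0.4,0],-1,1],
    [[-0.1,0.4,0],-1,1],
    [[-0.1,0.4,0],-1,1],
    [[0,0,0],-1,1],
    [[0,0,0],-1,1],
    [[0,0,0],0,1],
    [[0,0,0],0,1],
    [[0,0,0],0,1],
  ],
)

```text
t: 19.25
eef_pos: [470.3, 15.6, 434.1]
tcp_rot: [3.142, 0.0, 1.815]
ft_force: [-0.2, -0.0, 0.3]
opening: 0.999
grip_force: 0.0
```

Emit:
move_arm(
  commands=[
    [[-0.08,0.18,0],0,1],
    [[0,0,-0.4],0,1],
    [[0,0,-0.6],0,1],
    [[0,0,-0.7],0,1],
    [[0,0,-0.7],0,1],
    [[0,0,-0.6],0,1],
    [[0,0,-0.5],0,1],
    [[0,0,-0.4],0,1],
    [[0,0,-0.3],0,1],
    [[0,0,0],0,1],
    [[0,0,0],0,1],
    [[0,0,0],0,1],
  ],
)

```text
t: 20.25
eef_pos: [467.9, 21.4, 308.8]
tcp_rot: [3.141, 0.0, 1.813]
ft_force: [0.1, -0.2, 0.7]
opening: 1.003
grip_force: 0.0
```

```bash
python3 - <<'E'
from h import *
S=read_camera("side"); save(S,"s6.png",(200,120,320,220),6)
e=env.state()["eef_pos"]; print(e,env.state()["ft_force"],proj(S,[e+[0,0,-190]]))
E
```

```text
[467.81411249  21.40006173 308.85943387] [-0.60075324 -0.66889531 -0.50481584] [[254.51073183 185.20674033]]
```

View pics/s6.png

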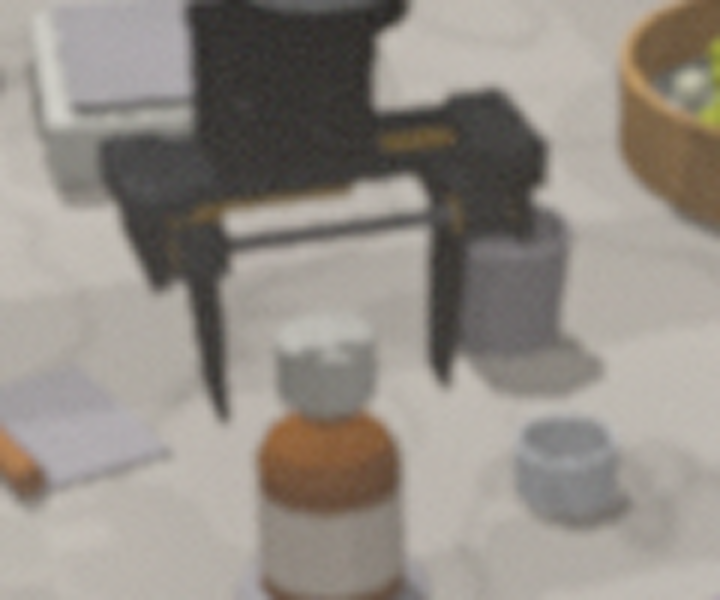

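The view shows the fingertips at about (237,189) and (274,183) px, straddling the cap at (254,180). Closing.

Emit:
move_arm(
  commands=[
    [[0,0,0],0,-1],
    [[0,0,0],0,-1],
    [[0,0,0],0,-1],
    [[0,0,0],0,-1],
    [[0,0,0],0,-1],
    [[0,0,0],0,-1],
    [[0,0,0],0,-1],
    [[0,0,0],0,-1],
    [[0,0,0],0,-1],
    [[0,0,0],0,-1],
  ],
)

```text
t: 21.13
eef_pos: [467.4, 21.3, 308.1]
tcp_rot: [-3.14, -0.0, 1.813]
ft_force: [-4.6, -2.0, 2.1]
opening: 0.46
grip_force: 30.0
```

Emit:
move_arm(
  commands=[
    [[-0.015,-0.005,0],0,-1],
    [[0,0,-0.05],0,-1],
    [[0,0,-0.05],0,-1],
    [[0,0,-0.05],0,-1],
    [[0,0,-0.05],0,-1],
    [[0,0,0],0,-1],
    [[0,0,0],0,-1],
    [[0,0,0],0,-1],
  ],
)

```text
t: 21.8
eef_pos: [467.0, 21.3, 302.6]
tcp_rot: [3.141, 0.0, 1.813]
ft_force: [-6.0, 0.1, 11.3]
opening: 0.458
grip_force: 30.0
```

Emit:
move_arm(
  commands=[
    [[-0.02,0,-0.04],0,-1],
    [[0,0,0],0,-1],
    [[0,0,0],0,-1],
    [[0,0,0],0,-1],
  ],
)

```text
t: 22.13
eef_pos: [466.8, 21.3, 301.7]
tcp_rot: [3.14, 0.0, 1.813]
ft_force: [-3.1, 0.6, 13.1]
opening: 0.456
grip_force: 30.0
```

Emit:
move_arm(
  commands=[
    [[0,0,0],0,-1],
  ],
)

```text
t: 22.22
eef_pos: [466.8, 21.3, 301.7]
tcp_rot: [3.14, 0.0, 1.813]
ft_force: [-3.9, -0.1, 12.3]
opening: 0.459
grip_force: 30.0
```

Emit:
move_arm(
  commands=[
    [[0,0,0],0.3,-1],
    [[0,0,0],0.6,-1],
    [[0,0,0],0.7,-1],
    [[0,0,0],0.7,-1],
    [[0,0,0],0.7,-1],
    [[0,0,0],0,-1],
  ],
)

```text
t: 22.72
eef_pos: [467.2, 21.3, 301.9]
tcp_rot: [3.139, 0.002, 2.056]
ft_force: [-0.8, 0.5, 13.6]
opening: 0.458
grip_force: 30.0
```

```bash
python3 -c "
from h import *
s=env.state();print(s['moment'],s['ft_force'],s['eef_pos'],s['tcp_rot'])"
```

```text
[ 0.08614876  0.26869001 -0.00417108] [-0.80185859  0.46892677 13.57540283] [467.16298741  21.28116351 301.94448703] [3.13862645e+00 1.59632281e-03 2.05610643e+00]
```

The cap turns freely with almost no twisting moment. Continuing to about 68°.

Emit:
move_arm(
  commands=[
    [[0,0,0],0.8,-1],
    [[0,0,0],0.8,-1],
    [[0,0,0],0.8,-1],
    [[0,0,0],0.8,-1],
    [[0,0,0],0.8,-1],
    [[0,0,0],0.8,-1],
    [[0,0,0],0.8,-1],
    [[0,0,0],0.8,-1],
    [[0,0,0],0.8,-1],
    [[0,0,0],0.8,-1],
    [[0,0,0],0.8,-1],
    [[0,0,0],0.8,-1],
    [[0,0,0],0.8,-1],
    [[0,0,0],0.6,-1],
    [[0,0,0],0.4,-1],
    [[0,0,0],0,-1],
    [[0,0,0],0,-1],
  ],
)

```text
t: 24.13
eef_pos: [467.4, 21.3, 302.0]
tcp_rot: [3.141, 0.004, 2.965]
ft_force: [-0.1, 1.4, 13.2]
opening: 0.461
grip_force: 30.0
```

```bash
python3 -c "
from h import *
s=env.state();print(s['moment'],s['ft_force'],s['eef_pos'],s['tcp_rot'])"
```

```text
[0.19430096 0.078595   0.03211224] [-0.10517363  1.37842603 13.17944626] [467.35402315  21.28701306 302.0173244 ] [3.14089132 0.00401763 2.96485373]
```

Turned 66° and still pressed at 13 N. Lifting gently and watching the force.

Emit:
move_arm(
  commands=[
    [[0,0,0.1],0,-1],
    [[0,0,0.1],0,-1],
    [[0,0,0.1],0,-1],
    [[0,0,0.1],0,-1],
    [[0,0,0],0,-1],
    [[0,0,0],0,-1],
  ],
)

```text
t: 24.63
eef_pos: [466.6, 21.2, 312.9]
tcp_rot: [3.141, 0.0, 2.965]
ft_force: [0.0, -0.3, -0.6]
opening: 0.462
grip_force: 30.0
```

Emit:
move_arm(
  commands=[
    [[0,0,0.2],0,-1],
    [[0,0,0.4],0,-1],
    [[0,0,0.5],0,-1],
    [[0,0,0.5],0,-1],
    [[0,0,0.5],0,-1],
    [[0,0,0.5],0,-1],
    [[0.02,0,0.4],0,-1],
    [[0.02,0,0.2],0,-1],
    [[0,0,0],0,-1],
    [[0,0,0],0,-1],
    [[0,0,0],0,-1],
    [[0,0,0],0,-1],
    [[0,0,0],0,-1],
    [[0,0,0],0,-1],
  ],
)

```text
t: 25.8
eef_pos: [467.9, 21.3, 408.5]
tcp_rot: [3.142, -0.001, 2.965]
ft_force: [-0.4, -0.4, -0.4]
opening: 0.457
grip_force: 30.0
```

```bash
python3 - <<'E'
from h import *
S=read_camera("side"); save(S,"s7.png",(190,100,390,340),2.5)
s=env.state();e=s["eef_pos"]; print(e,s["ft_force"],s["tcp_rot"],s["grip_force"])
E
```

```text
[467.8756377   21.235304   408.65106586] [ 0.2136015  -0.06922113 -1.70215047] [ 3.14158988e+00 -5.74549280e-04  2.96483495e+00] 29.999953689984977
```

View pics/s7.png

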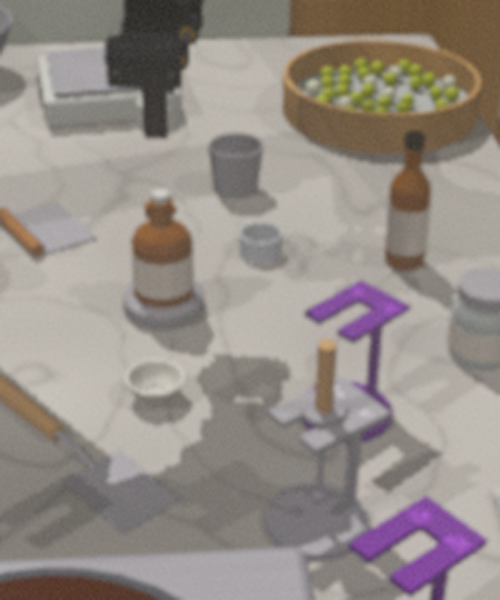

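The bottle neck is bare at about (253,178) px and the cap is held: opening 43 mm, grip 30 N, with the front finger hiding it from view. The cup, the stirrer and everything else are standing in place, so I'm handing in.

```bash
python3 -c "
from cell import env
print(env.job_done())"
```

```text
the job is handed in; nothing more can be done
None
```

The stirrer was dipped in the cup and hung back upright in the grey fork, and the safety cap was pressed, twisted about 66° and lifted off; I handed the job in with the gripper holding the cap level about 10 cm above the bottle.

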